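Find the empty compartment of the craft-room chest

TASK

Three compartments of the supply chest are full and hold their lids firm; one is nearly empty. Press the lids one after another with the fingertips on the round mark of the far half until you find the one that rocks, then push that lid wide open, nearly upright, and leave it standing so. Do not pick anything up, and leave the pots and other things where they are.

Things in the scene. Friction and masses are not known exactly. Their poses are not given: they have to be found in the camera images.
- chest: fixed wooden supply chest, 120 x 411 x 80 mm high (its own x, y, z); origin at the centre of its underside, on the table. Its x points away from the robot (yaw up to 15 degrees either way), its long y runs along the row of four lids. Walls 10 mm; 9 mm divider between lids a and b and between c and d; a solid 57 mm wide bridge between b and c.
- lid_a_mid (a point): fixed point of the chest, centre of the shut leftmost (+y) lid's top face (+156 mm along the chest's y, 80 mm above the table), 3 mm above its hinge line; axes as the chest's. Each lid: plywood, 96 mm (x) by 76 mm (y), 6 mm thick, flush with the chest; brass label holder on the half near the robot; dark round press mark, 20 mm, on the far half, 34 mm from here along x.
- lid_a (a joint): angle of the leftmost (+y) lid about its middle hinge along y: 0 shut, grows as the far half tips down and the near half rises, stop at 1.4 (nearly upright); tips this way only. Free lid (which one varies, unseen): moves at about 2 N on the mark, stays at any angle left, 60 mm free depth below. Firm lid: gives at most 2 mm at the mark, then solid.
- lid_b_mid (a point): fixed point of the chest, centre of the shut second lid's top face (+68 mm along the chest's y, 80 mm above the table), 3 mm above its hinge line; axes as the chest's. Each lid: plywood, 96 mm (x) by 76 mm (y), 6 mm thick, flush with the chest; brass label holder on the half near the robot; dark round press mark, 20 mm, on the far half, 34 mm from here along x.
- lid_b (a joint): angle of the second lid about its middle hinge along y: 0 shut, grows as the far half tips down and the near half rises, stop at 1.4 (nearly upright); tips this way only. Free lid (which one varies, unseen): moves at about 2 N on the mark, stays at any angle left, 60 mm free depth below. Firm lid: gives at most 2 mm at the mark, then solid.
- lid_c_mid (a point): fixed point of the chest, centre of the shut third lid's top face (-68 mm along the chest's y, 80 mm above the table), 3 mm above its hinge line; axes as the chest's. Each lid: plywood, 96 mm (x) by 76 mm (y), 6 mm thick, flush with the chest; brass label holder on the half near the robot; dark round press mark, 20 mm, on the far half, 34 mm from here along x.
- lid_c (a joint): angle of the third lid about its middle hinge along y: 0 shut, grows as the far half tips down and the near half rises, stop at 1.4 (nearly upright); tips this way only. Free lid (which one varies, unseen): moves at about 2 N on the mark, stays at any angle left, 60 mm free depth below. Firm lid: gives at most 2 mm at the mark, then solid.
- lid_d_mid (a point): fixed point of the chest, centre of the shut rightmost (-y) lid's top face (-156 mm along the chest's y, 80 mm above the table), 3 mm above its hinge line; axes as the chest's. Each lid: plywood, 96 mm (x) by 76 mm (y), 6 mm thick, flush with the chest; brass label holder on the half near the robot; dark round press mark, 20 mm, on the far half, 34 mm from here along x.
- lid_d (a joint): angle of the rightmost (-y) lid about its middle hinge along y: 0 shut, grows as the far half tips down and the near half rises, stop at 1.4 (nearly upright); tips this way only. Free lid (which one varies, unseen): moves at about 2 N on the mark, stays at any angle left, 60 mm free depth below. Firm lid: gives at most 2 mm at the mark, then solid.
- pot_1: white paint pot, 34 mm across, 36 mm high, standing on the chest's bridge; origin under its centre
- eraser: rubber eraser, 24 x 40 x 12 mm, lying on the chest's bridge; origin under its centre
- pot_2: white paint pot, 34 mm across, 36 mm high, on the table left of the chest; origin under its centre
- pot_3: white paint pot, 34 mm across, 36 mm high, on the table right of the chest; origin under its centre
- glue_stick: upright glue stick, 28 mm across, 86 mm high, on the table beyond the chest; origin under its centre
- water_cup: clear plastic cup, 68 mm across the rim, 75 mm high, on the table beyond the chest; origin under its centre
- stamp: wooden stamp block, 35 x 50 x 22 mm, on the table between robot and chest; origin under its centre

How it is judged:
At the end, for the whole second after the job is handed in: The one free lid stands open at more than 1.15 rad (66 degrees), at rest; the other three are shut (below 0.15 rad) (((value of joint lid_a above 1.15 rad and velocity of joint lid_a below 0.05 rad/s and value of joint each of lid_b, lid_c, lid_d below 0.15 rad) or (value of joint lid_b above 1.15 rad and velocity of joint lid_b below 0.05 rad/s and value of joint each of lid_a, lid_c, lid_d below 0.15 rad) or (value of joint lid_c above 1.15 rad and velocity of joint lid_c below 0.05 rad/s and value of joint each of lid_a, lid_b, lid_d below 0.15 rad) or (value of joint lid_d above 1.15 rad and velocity of joint lid_d below 0.05 rad/s and value of joint each of lid_a, lid_b, lid_c below 0.15 rad))); the robot touches nothing.
It fails at once if a bystander is lifted, carried or pushed more than 30 mm from its place (distance of any of pot_1, eraser, pot_2, pot_3, glue_stick, water_cup, stamp from where it was at the start of the episode above 0.03 m).
It fails at once if a bystander is tipped over (beyond 0.5 rad) (angle between any of pot_1, eraser, pot_2, pot_3, glue_stick, water_cup, stamp's own z axis and vertical above 0.5 rad).
It also fails if it takes over 48 s, if anything falls off the work surface, if the arm or the gripper's body presses on something with over 40 N, if the wrist force passes 120 N, or if a joint passes its speed limit or range.

ROBOT

A 7-joint arm with a two-finger parallel gripper is mounted at the origin on the work surface. World frame = base frame: x ahead of the robot, y to its left, z up, the work surface at z = 0. Lengths are in m, angles in rad, forces in N, time in s.
With the tool pointing down it reaches from about 0.4 to 0.875 m from the base axis. Payload 6.5 kg.
Tool frame: the origin (TCP) lies between the finger pads; the fingertips stand bot.nose_length ahead of it and the grasp point (between the pads) lies 2 mm behind it (bot.nose_length is the distance from the TCP to the fingertips, in m); z points along the fingers, y is the direction in which the jaws open and shut (so a half turn about z gives the same grasp; the last joint's range is limited). The gripper opens to 88 mm and grips with 3 to 60 N. Pads are 18 mm wide; open, the fingers measure 123 mm over their backs; the gripper's body (75 mm by 187 mm) begins 45 mm behind the grasp point.
Start: joints at [1.21, 0.536, -0.004, 1.538, 0.003, 1.067, -0.071], TCP at [0.189, -0.622, 0.256] pointing down, gripper open.
Joint ranges: [-2.7, 2.7], [-0.37, 2.16], [-1.27, 1.26], [0.24, 2.4], [-1.31, 4.45], [0.19, 1.91], [-2.76, 2.76]. Speed limits (rad/s): [2.39, 2.39, 3.14, 3.14, 3.14, 3.14, 3.14].

INTERFACE

Orientations are given as a rotation vector (axis times angle).
In Python, from cell import bot gives the robot as it stands.
- The arm moves only by the tool step_arm, never from a script. Its argument "plan" is a list that holds one entry, the list of rows, each a list of 6 numbers: the shift along the tool's x, y, z in units of 50 mm (1.0 is 50 mm), then the turn, a rotation vector about the tool's x, y, z in rad. A call has 1 to 20 rows; each row is the pose to reach, as a shift and turn from the pose measured when the call began, along the tool's axes at that moment; what a row does not reach only later rows make up. A row lasts 1/8 s, in which the tool goes at most 62.5 mm and 10.7 degrees, less where a joint would pass 70% of its speed; a pose out of reach is approached as far as the arm can. A call with a gripper value outside its range is refused whole. "grip" is the finger opening in mm, from 0 to 88.1, set as the call begins (left out, the last holds). The fingers move at their own pace and stop on an object; "grip_force" is the grip in N (left out, the last holds). Time passes only in rows, so rows that repeat a pose let the fingers close. It gives the time, the measured TCP pose, the force and the opening at its end, in the units of the state.
- bot.state(): the state, without advancing time (a new reading comes with each control period).
- bot.capture(name): name is "scene" or "top" or "wrist"; returns a dict with "image" (400x640x3 uint8, red, green, blue), "depth" (400x640 float32, m along the optical axis (not along the pixel's ray), 0 where there is no reading), "camera_matrix" (3x3 intrinsics, pixels), "k1" (the pictures are not rectified: a ray, as slopes to the right and down, at radius r is drawn at 1 + k1 r^2 times it, then the intrinsics apply), "R" (3x3) and "t" (3): a world point X has camera coordinates R X + t. Camera axes: x right, y down, z forward; pixel columns grow to the right and rows downward; lengths in m; the calibration is good to about 2 mm. A picture is of the moment at which its call begins.
- bot.job_done(): hands the job in, once; it reports no verdict.
Trained networks look in a picture, given as the dict that the camera call returned (one of the last four; its "shot" number tells which), for a name from the list of things; names that differ only in an ending like _2 or _b are one class to them, and where a whole thing is asked for, a point or a joint stands for the part that bears it (a point fixed in the world has none). Each returns a list of dicts, best first, with "score" (0 to 1); they miss things now and then, are a little off and sometimes report something else, mostly with a low value. They report only what shows in the picture. A call takes as long as a camera call.
- bot.spot_in(picture, target): "location" ([column, row] in pixels, amid what is visible of it).
- bot.trace(picture, target): "region" (400x640 bool, what is visible of it) and "location" ([column, row] in pixels, amid what is visible of it).
The state is a dict: "time_s": time; "q": joint angles; "qvel": joint speeds; "effort": joint torques, N m; "position": TCP position; "tool_rot": TCP orientation; "force": force on the tool from outside, world axes, zero at the start; "wrist_torque": the same for the moment, N m; "width": opening from 0.0 (shut) to 1.0 (fully open).
Only numpy, scipy, OpenCV 4.12 (cv2) and the standard library are available. Lean on these libraries where they do the work, as an engineer would, in place of code of your own. Each camera call takes 0.05 s, during which the arm holds its last target.

## Working session

There is one attempt and no reset: what is moved stays moved. The work goes in short steps, Python scripts to look and compute and a tool call to move; the robot and the scene stay as the last step left them, time stands still between calls to the robot, and variables do not carry over. Pictures are saved under pics/ and viewed, and the job is handed in when it is done.

Besides the shell and the picture viewer there is one more tool, called after "Emit:" by a JSON object that holds its "op" and its "data", one argument or row to a line. step_arm: Moves the arm, as the interface text tells. Its arguments: {"type":"object","properties":{"plan":{"type":"array"},"grip":{"type":"number"},"grip_force":{"type":"number"}},"required":["plan"]}

```bash
mkdir -p pics; ls
python3 - <<'E'
from cell import bot
import cv2,pickle
s=bot.state();print({k:s[k] for k in ['time_s','position','tool_rot','force','width']},bot.nose_length)
d={}
for n in ['scene','top']:
    c=bot.capture(n);cv2.imwrite(f'pics/{n}0.png',c['image'][:,:,::-1]);d[n]=c
    print(n,c['camera_matrix'].tolist(),c['k1'],c['R'].tolist(),c['t'])
    for t in ['chest','lid_a','pot_1','eraser','glue_stick','water_cup','stamp']:
        print(t,[(round(r['score'],2),[round(float(x)) for x in r['location']]) for r in bot.spot_in(c,t)][:6])
pickle.dump(d,open('d.pkl','wb'))
E
```

```text
pics
{'time_s': 0.0, 'position': array([ 0.18865285, -0.62143635,  0.2548918 ]), 'tool_rot': array([-3.10592643e+00, -4.61212963e-01,  6.02569873e-04]), 'force': array([ 0.71088099, -0.27354559,  0.55373897]), 'width': 0.9975073136641393} 0.017
scene [[416.74439673101176, 0.0, 317.4224589356129], [0.0, 416.74439673101176, 200.84437009803992], [0.0, 0.0, 1.0]] 0.0030983834838533503 [[-0.08417809685154115, 0.9963487736114809, 0.014253748045708992], [0.8181020704066759, 0.07727102230881752, -0.5698580450495198], [-0.5688787660009491, -0.03630854492055876, -0.8216195221384345]] [ 0.02207244 -0.43455706  1.39385461]
chest [(0.57, [294, 208])]
lid_a [(0.91, [269, 197]), (0.82, [234, 193]), (0.65, [324, 198])]
pot_1 [(0.8, [402, 227]), (0.7, [193, 219]), (0.64, [295, 211]), (0.49, [298, 198])]
eraser [(0.6, [299, 186])]
glue_stick [(0.5, [338, 248])]
water_cup [(0.85, [229, 247])]
stamp [(0.55, [297, 208]), (0.53, [341, 171]), (0.53, [401, 226])]
top [[377.28350346405495, 0.0, 310.2382243536521], [0.0, 377.28350346405495, 195.11511876472616], [0.0, 0.0, 1.0]] -0.00222498851593704 [[-0.017651069753406995, -0.999659924195989, -0.019195720695768716], [-0.9905765833225144, 0.020092170533034612, -0.13547818000093323], [0.13581779084366732, 0.016623496615966737, -0.9905943604980825]] [0.04152132 0.58193198 0.71851988]
chest [(0.57, [340, 202])]
lid_a [(0.92, [260, 202]), (0.9, [423, 192]), (0.78, [379, 197]), (0.76, [304, 201])]
pot_1 [(0.7, [460, 174]), (0.59, [210, 190]), (0.58, [339, 192])]
eraser [(0.58, [340, 212]), (0.48, [342, 199])]
glue_stick [(0.6, [282, 142])]
water_cup [(0.79, [407, 128])]
stamp [(0.78, [285, 267]), (0.4, [377, 196]), (0.29, [257, 203])]
```

Run:
```python
import cv2
a=cv2.imread('pics/top0.png');cv2.imwrite('pics/top0c.png',cv2.resize(a[100:300,180:490],None,fx=2.5,fy=2.5,interpolation=cv2.INTER_CUBIC))
```

```text
(no output)
```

View pics/top0c.png

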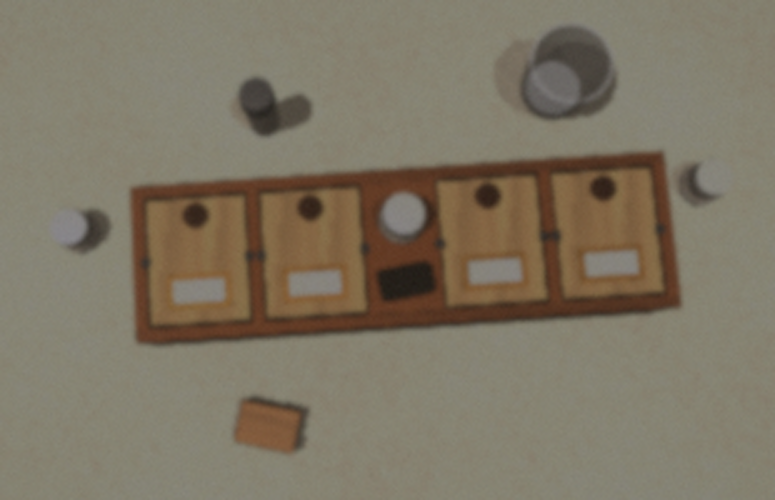

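View pics/scene0.png

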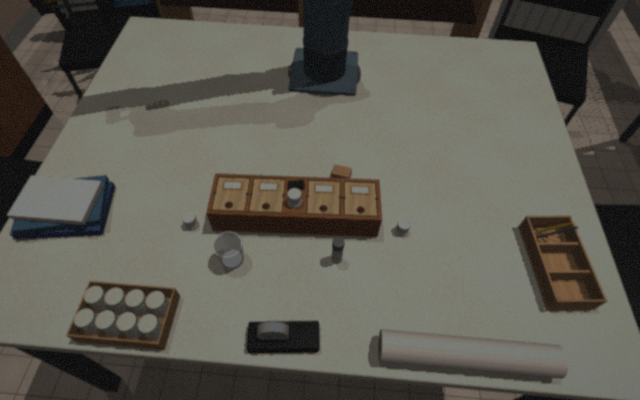

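The top picture shows the chest with four press marks, at crop pixels (195,215), (310,207), (487,195) and (603,187). A pot and an eraser stand on the bridge. Next I'll fit the chest pose.

```bash
cat > h.py <<'E'
import numpy as np,cv2
def ray(c,p,z):
    K=c['camera_matrix'];d=np.array([(p[0]-K[0,2])/K[0,0],(p[1]-K[1,2])/K[1,1]])
    u=d.copy()
    for _ in range(5): u=d/(1+c['k1']*(u@u))
    R=np.array(c['R']);t=np.array(c['t']);o=-R.T@t;v=R.T@np.array([u[0],u[1],1.])
    return o+v*(z-o[2])/v[2]
E
python3 - <<'E'
import pickle,numpy as np
from h import *
c=pickle.load(open('d.pkl','rb'))['top']
f=lambda x,y:(180+x/2.5-.3,100+y/2.5-.3)
g=cv2.GaussianBlur(c['image'].astype(float).sum(2),(0,0),.7)
loc=[(34,156),(34,68),(34,-68),(34,-156)];W=[]
for m in [(195,215),(310,207),(487,195),(603,187)]:
    u,v=np.round(f(*m)).astype(int);w=g[v-6:v+7,u-6:u+7];w=np.clip(np.median(w)-30-w,0,None)
    yy,xx=np.mgrid[-6:7,-6:7];q=(u+(w*xx).sum()/w.sum(),v+(w*yy).sum()/w.sum())
    W.append(ray(c,q,.08)[:2]);print(f(*m),q,W[-1])
for m,l in [((132,187),(60,205.5)),((663,152),(60,-205.5)),((681,307),(-60,-205.5)),((138,342),(-60,205.5))]:
    W.append(ray(c,f(*m),.08)[:2]);loc.append(l)
W=np.array(W);L=np.array(loc)/1e3
def fit(L,W):
    a=L-L.mean(0);b=W-W.mean(0);th=np.arctan2((a[:,0]*b[:,1]-a[:,1]*b[:,0]).sum(),(a*b).sum())
    R=np.array([[np.cos(th),-np.sin(th)],[np.sin(th),np.cos(th)]]);t=W.mean(0)-R@L.mean(0)
    print(th,t,((L@R.T+t-W)*1e3).round(1).tolist());return R,t
fit(L[:4],W[:4]);R,t=fit(L,W);print('marks',(L[:4]@R.T+t).round(4).tolist())
D=c['depth']
for n,p,z in [('pot1',(403,214),.116),('er',(407,281),.092),('pot2',(70,228),.036),('pot3',(710,178),.036),('glue',(257,95),.086),('cup',(573,65),.075),('stamp',(270,425),.022)]:
    q=f(*p);x=ray(c,q,z)
    print(n,x.round(3),'chest',(R.T@(x[:2]-t)).round(3))
E
```

```text
(257.7, 185.7) (np.float64(257.7570156244343), np.float64(185.6411390527036)) [0.59748164 0.13000137]
(303.7, 182.5) (np.float64(303.5939417708407), np.float64(182.61777053840353)) [0.60151276 0.04209186]
(374.5, 177.7) (np.float64(374.6342238117745), np.float64(177.84561053833104)) [ 0.60791104 -0.09372472]
(420.9, 174.5) (np.float64(420.71441034158215), np.float64(174.7762128776964)) [ 0.61200107 -0.18156748]
0.046648383073955614 [ 0.57076362 -0.02738521] [[-0.0, 0.0], [0.0, 0.0], [-0.0, -0.0], [0.0, -0.1]]
0.04613852291383915 [ 0.57043317 -0.02770939] [[-0.3, -0.3], [-0.3, -0.3], [-0.4, -0.3], [-0.4, -0.4], [0.7, 1.5], [1.1, -1.0], [-0.0, -0.9], [-0.4, 1.8]]
marks [[0.5972, 0.1297], [0.6013, 0.0418], [0.6075, -0.0941], [0.6116, -0.182]]
pot1 [ 0.589 -0.027  0.116] chest [0.019 0.   ]
er [ 0.542 -0.03   0.092] chest [-0.028 -0.001]
pot2 [0.596 0.239 0.036] chest [0.038 0.265]
pot3 [ 0.626 -0.281  0.036] chest [ 0.044 -0.255]
glue [0.689 0.081 0.086] chest [0.124 0.103]
cup [ 0.711 -0.166  0.075] chest [ 0.134 -0.144]
stamp [0.435 0.079 0.022] chest [-0.13   0.113]
```

```bash
cat >> h.py <<'E'
from scipy.spatial.transform import Rotation as Ro
TH=0.0466; T=np.array([0.5707,-0.0274])
YL=dict(a=.156,b=.068,c=-.068,d=-.156)
def cw(x,y,z): # chest coords (m; z world)
    return np.array([T[0]+np.cos(TH)*x-np.sin(TH)*y,T[1]+np.sin(TH)*x+np.cos(TH)*y,z])
def rel(bot,pts):
    s=bot.state();R=Ro.from_rotvec(s['tool_rot'])
    Rt=Ro.from_matrix(np.array([[np.cos(TH),np.sin(TH),0],[np.sin(TH),-np.cos(TH),0],[0,0,-1]]))
    print('t',s['time_s'],'pos',s['position'].round(4),'F',s['force'].round(1),'turn',(R.inv()*Rt).as_rotvec().round(4))
    for p in pts: print(p.round(4),(R.inv().apply(p-s['position'])/.05).round(3))
E
python3 - <<'E'
from cell import bot
from h import *
rel(bot,[cw(.034,YL['d'],.25),cw(.034,YL['d'],.107)])
E
```

```text
t 0.8 pos [ 0.1888 -0.622   0.2557] F [0.2 0.3 0.3] turn [0.     0.     0.2483]
[ 0.6119 -0.1816  0.25  ] [10.656 -5.967  0.114]
[ 0.6119 -0.1816  0.107 ] [10.656 -5.967  2.974]
```

Emit:
{"op": "step_arm", "data": {
  "plan": [
    [[10.66,-5.97,0.11,0,0,0.248],[10.66,-5.97,0.11,0,0,0.248],[10.66,-5.97,0.11,0,0,0.248],[10.66,-5.97,0.11,0,0,0.248],[10.66,-5.97,0.11,0,0,0.248],[10.66,-5.97,0.11,0,0,0.248],[10.66,-5.97,0.11,0,0,0.248],[10.66,-5.97,0.11,0,0,0.248],[10.66,-5.97,0.11,0,0,0.248],[10.66,-5.97,0.11,0,0,0.248],[10.66,-5.97,0.11,0,0,0.248],[10.66,-5.97,0.11,0,0,0.248],[10.66,-5.97,0.11,0,0,0.248],[10.66,-5.97,1.5,0,0,0.248],[10.66,-5.97,2.7,0,0,0.248],[10.66,-5.97,2.7,0,0,0.248]]
  ],
  "grip": 0
}}

```text
time_s: 2.8
position: [0.608, -0.1819, 0.1167]
tool_rot: [-3.139, -0.071, 0.014]
force: [0.3, -0.2, 0.1]
width: 0.008
```

Run:
```python
from cell import bot
from h import *
rel(bot,[cw(.034,YL['d'],z) for z in(.130,.097,.090)])
c=bot.capture('scene');cv2.imwrite('pics/s1.png',cv2.resize(c['image'][100:300,150:450,::-1],None,fx=2.5,fy=2.5))
```

```text
t 2.8 pos [ 0.608  -0.1819  0.1167] F [ 0.3 -0.2  0.1] turn [-0.002   0.0089 -0.0014]
[ 0.6119 -0.1816  0.13  ] [ 0.076 -0.003 -0.266]
[ 0.6119 -0.1816  0.097 ] [ 0.082 -0.002  0.394]
[ 0.6119 -0.1816  0.09  ] [ 0.083 -0.001  0.534]
```

View pics/s1.png

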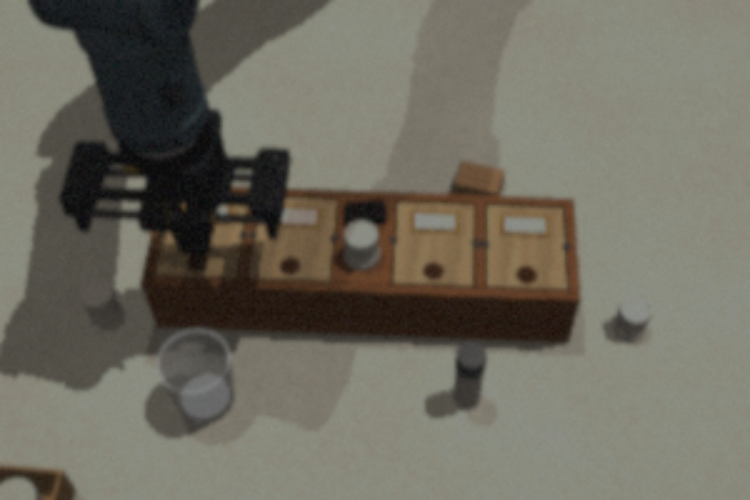

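The fingertips are above lid d's mark, about 20 mm up. I'll press gently.

Emit:
{"op": "step_arm", "data": {
  "plan": [
    [[0.08,0,0.2,0,0,0],[0.08,0,0.34,0,0,0],[0.08,0,0.4,0,0,0],[0.08,0,0.44,0,0,0],[0.08,0,0.46,0,0,0],[0.08,0,0.46,0,0,0]]
  ]
}}

```text
time_s: 3.6
position: [0.6145, -0.1821, 0.0972]
tool_rot: [-3.14, -0.071, 0.005]
force: [-1.6, 0.7, 5.4]
width: 0.006
```

Emit:
{"op": "step_arm", "data": {
  "plan": [
    [[-0.04,0,0.1,0,0,0],[-0.04,0,0.15,0,0,0],[-0.04,0,0.15,0,0,0]]
  ]
}}

```text
time_s: 3.98
position: [0.6146, -0.1821, 0.0968]
tool_rot: [3.14, 0.071, 0.001]
force: [-16.2, 4.8, 51.1]
width: 0.004
```

Lid d didn't move under 51 N, so it is firm. Lid c is next.

Run:
```python
from cell import bot
from h import *
rel(bot,[cw(.034,YL['d'],.13)]+[cw(.034,YL['c'],z) for z in(.130,.105,.097,.095)])
```

```text
t 3.975 pos [ 0.6146 -0.1821  0.0968] F [-16.2   4.8  51.1] turn [ 0.0004 -0.0004 -0.0014]
[ 0.6119 -0.1816  0.13  ] [-0.053 -0.012 -0.664]
[ 0.6078 -0.0937  0.13  ] [-0.055 -1.772 -0.665]
[ 0.6078 -0.0937  0.105 ] [-0.055 -1.772 -0.165]
[ 0.6078 -0.0937  0.097 ] [-0.055 -1.772 -0.005]
[ 0.6078 -0.0937  0.095 ] [-0.055 -1.772  0.035]
```

Emit:
{"op": "step_arm", "data": {
  "plan": [
    [[-0.05,0,-0.5,0,0,0],[-0.05,-0.6,-0.66,0,0,0],[-0.05,-1.77,-0.66,0,0,0],[-0.05,-1.77,-0.66,0,0,0],[-0.05,-1.77,-0.4,0,0,0],[-0.05,-1.77,-0.17,0,0,0],[-0.05,-1.77,-0.08,0,0,0],[-0.05,-1.77,0,0,0,0],[-0.05,-1.77,0.06,0,0,0],[-0.05,-1.77,0.1,0,0,0],[-0.05,-1.77,0.1,0,0,0]]
  ]
}}

```text
time_s: 5.35
position: [0.6079, -0.0948, 0.0969]
tool_rot: [3.139, 0.069, -0.001]
force: [-18.7, 1.0, 46.4]
width: 0.003
```

Lid c is firm too (46 N, no travel). Lid b is next, going high over the pot.

Emit:
{"op": "step_arm", "data": {
  "plan": [
    [[0,0,-0.8,0,0,0],[0,0,-1.5,0,0,0],[0,-0.5,-1.5,0,0,0],[0,-1.6,-1.5,0,0,0],[0,-2.73,-1.5,0,0,0],[0,-2.73,-1.5,0,0,0],[0,-2.73,-1.5,0,0,0],[0,-2.73,-1.0,0,0,0],[0,-2.73,-0.4,0,0,0],[0,-2.73,-0.3,0,0,0],[0,-2.73,-0.3,0,0,0]]
  ]
}}

```text
time_s: 6.72
position: [0.6022, 0.0403, 0.112]
tool_rot: [3.139, 0.066, -0.001]
force: [-0.4, -0.2, -0.0]
width: 0.005
```

Run:
```python
from cell import bot
from h import *
rel(bot,[cw(.034,YL['b'],z) for z in(.130,.105,.097,.095)])
```

```text
t 6.725 pos [0.6022 0.0403 0.112 ] F [-0.4 -0.2 -0. ] turn [ 0.002   0.0005 -0.0044]
[0.6015 0.0421 0.13  ] [-0.013 -0.036 -0.36 ]
[0.6015 0.0421 0.105 ] [-0.013 -0.037  0.14 ]
[0.6015 0.0421 0.097 ] [-0.013 -0.037  0.3  ]
[0.6015 0.0421 0.095 ] [-0.013 -0.037  0.34 ]
```

Emit:
{"op": "step_arm", "data": {
  "plan": [
    [[-0.01,-0.04,0.15,0,0,0],[-0.01,-0.04,0.25,0,0,0],[-0.01,-0.04,0.32,0,0,0],[-0.01,-0.04,0.38,0,0,0],[-0.01,-0.04,0.4,0,0,0],[-0.01,-0.04,0.4,0,0,0]]
  ]
}}

```text
time_s: 7.48
position: [0.6018, 0.0423, 0.092]
tool_rot: [3.139, 0.066, -0.0]
force: [-0.3, -0.5, 1.8]
width: 0.003
```

Lid b rocks: 5 mm down at only 1.8 N. I'll press it in to about 0.65 rad.

Emit:
{"op": "step_arm", "data": {
  "plan": [
    [[0,0,0.1,0,0,0],[0,0,0.2,0,0,0],[0,0,0.28,0,0,0],[0,0,0.3,0,0,0],[0,0,0.3,0,0,0]]
  ]
}}

```text
time_s: 8.1
position: [0.6017, 0.0423, 0.0768]
tool_rot: [3.139, 0.066, -0.001]
force: [0.7, 0.3, 1.2]
width: 0.008
```

Run:
```python
from cell import bot
from h import *
rel(bot,[cw(.034,YL['b'],.155)])
c=bot.capture('scene');cv2.imwrite('pics/s2.png',cv2.resize(c['image'][100:300,150:450,::-1],None,fx=2.5,fy=2.5))
```

```text
t 8.1 pos [0.6017 0.0423 0.0768] F [0.7 0.3 1.2] turn [ 0.0019  0.0004 -0.0044]
[0.6015 0.0421 0.155 ] [-0.005  0.007 -1.563]
```

View pics/s2.png

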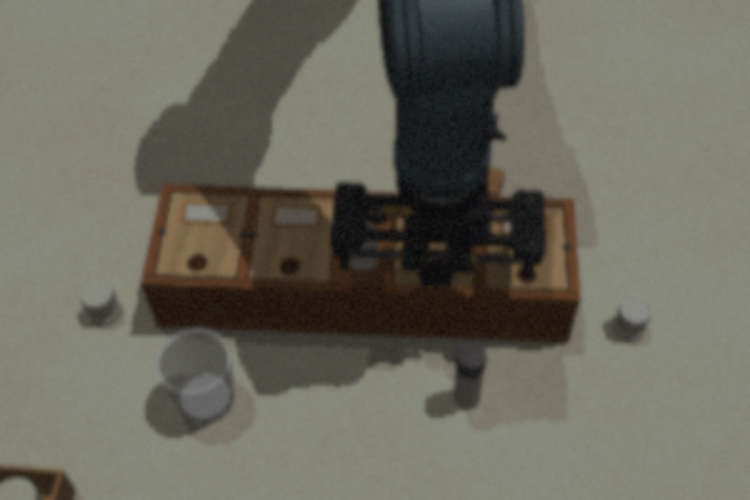

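Emit:
{"op": "step_arm", "data": {
  "plan": [
    [[0,0,-1.0,0,0,0],[0,0,-1.9,0,0,0],[-0.2,0,-1.9,0,0,0],[-1.0,0,-1.9,0,0,0],[-2.0,0,-1.9,0,0,0],[-2.0,0,-1.9,0,0,0],[-2.0,0,-1.9,0,0,0],[-2.0,0,-1.2,0,0,0],[-2.0,0,-0.76,0,0,0],[-2.0,0,-0.76,0,0,0],[-2.0,0,-0.76,0,0,0]]
  ]
}}

```text
time_s: 9.52
position: [0.5028, 0.0382, 0.1154]
tool_rot: [3.139, 0.066, 0.001]
force: [0.1, -0.4, 0.5]
width: 0.001
```

Run:
```python
from cell import bot
from h import *
rel(bot,[cw(x,YL['b'],.115) for x in (-.06,-.04,-.025,-.021)])
c=bot.capture('scene');cv2.imwrite('pics/s3.png',cv2.resize(c['image'][100:300,150:450,::-1],None,fx=2.5,fy=2.5))
```

```text
t 9.525 pos [0.5028 0.0382 0.1154] F [ 0.1 -0.4  0.5] turn [ 0.0018 -0.0007 -0.0045]
[0.5076 0.0377 0.115 ] [0.095 0.014 0.009]
[0.5276 0.0387 0.115 ] [0.495 0.012 0.009]
[0.5426 0.0394 0.115 ] [0.795 0.011 0.009]
[0.5466 0.0395 0.115 ] [0.875 0.01  0.009]
```

View pics/s3.png

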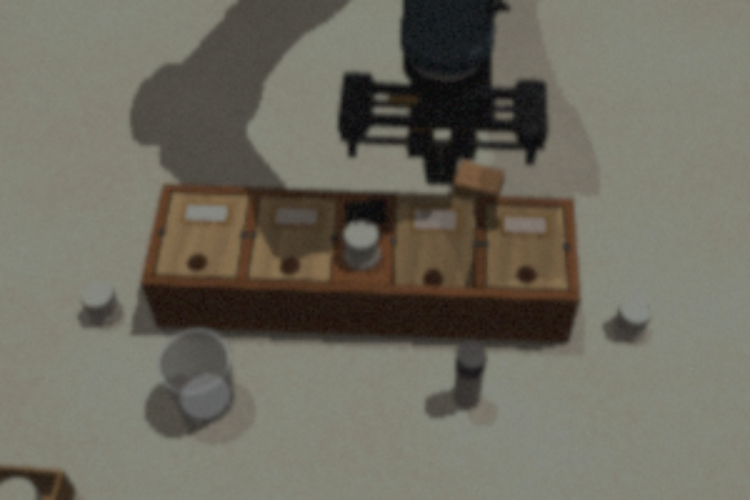

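The tilt of lid b isn't obvious in this picture, so I'll measure it from depth.

Run:
```python
from cell import bot
from h import *
c=bot.capture('scene');D=c['depth'];K=c['camera_matrix'];R=np.array(c['R']);t=np.array(c['t'])
v,u=np.mgrid[0:400,0:640];X=np.stack([(u-K[0,2])/K[0,0]*D,(v-K[1,2])/K[1,1]*D,D],-1)-t
W=X@R
x=np.cos(TH)*(W[...,0]-T[0])+np.sin(TH)*(W[...,1]-T[1]);y=-np.sin(TH)*(W[...,0]-T[0])+np.cos(TH)*(W[...,1]-T[1])
for n in 'ab':
    print(n)
    for x0 in np.arange(-.05,.055,.01):
        m=(abs(x-x0)<.005)&(abs(y-YL[n])<.03)&(D>0)&(W[...,2]>.0)
        print(round(x0,3),m.sum(),np.round(np.median(W[...,2][m])*1e3,1) if m.any() else None)
```

```text
a
-0.05 131 79.0
-0.04 172 175.9
-0.03 183 166.6
-0.02 79 79.4
-0.01 92 78.5
0.0 81 78.0
0.01 88 78.6
0.02 81 78.2
0.03 88 78.7
0.04 93 78.6
0.05 88 77.6
b
-0.05 501 462.7
-0.04 1048 324.2
-0.03 1955 341.5
-0.02 557 422.7
-0.01 243 94.4
0.0 150 79.8
0.01 134 70.1
0.02 127 62.0
0.03 106 53.9
0.04 0 None
0.05 36 78.5
```

The slope gives a tilt of about 0.7 rad, with the near edge around z = 0.11 and the tips at 0.098. I'll push it forward.

Emit:
{"op": "step_arm", "data": {
  "plan": [
    [[0.15,0.01,0,0,0,0],[0.3,0.01,0,0,0,0],[0.45,0.01,0,0,0,0],[0.6,0.01,0,0,0,0],[0.7,0.01,0,0,0,0],[0.75,0.01,0,0,0,0],[0.75,0.01,0,0,0,0],[0.75,0.01,0,0,0,0]]
  ]
}}

```text
time_s: 10.62
position: [0.5404, 0.0394, 0.1159]
tool_rot: [3.139, 0.066, 0.002]
force: [-0.8, 1.0, 0.6]
width: 0.004
```

```bash
cat >> h.py <<'E'
def prof(bot,n):
    c=bot.capture('scene');D=c['depth'];K=c['camera_matrix'];R=np.array(c['R']);t=np.array(c['t'])
    v,u=np.mgrid[0:400,0:640];X=np.stack([(u-K[0,2])/K[0,0]*D,(v-K[1,2])/K[1,1]*D,D],-1)-t
    W=X@R
    x=np.cos(TH)*(W[...,0]-T[0])+np.sin(TH)*(W[...,1]-T[1]);y=-np.sin(TH)*(W[...,0]-T[0])+np.cos(TH)*(W[...,1]-T[1])
    for z0 in np.arange(.03,.14,.008):
        m=(abs(W[...,2]-z0)<.004)&(abs(y-YL[n])<.03)&(D>0)&(abs(x)<.047)
        print(round(z0,3),m.sum(),np.round(np.median(x[m])*1e3,1) if m.any() else None)
    return c
E
python3 - <<'E'
from cell import bot
from h import *
rel(bot,[cw(x,YL['b'],.115) for x in (-.09,-.025,-.021,-.017)])
c=prof(bot,'b');cv2.imwrite('pics/s4.png',cv2.resize(c['image'][100:300,150:450,::-1],None,fx=2.5,fy=2.5))
E
```

```text
t 10.625 pos [0.5404 0.0394 0.1159] F [-0.8  1.   0.6] turn [ 0.0017 -0.0013 -0.0045]
[0.4776 0.0363 0.115 ] [-1.257  0.008  0.017]
[0.5426 0.0394 0.115 ] [0.043 0.002 0.019]
[0.5466 0.0395 0.115 ] [0.123 0.002 0.019]
[0.5506 0.0397 0.115 ] [0.203 0.001 0.019]
0.03 23 16.4
0.038 59 15.6
0.046 66 12.9
0.054 72 10.0
0.062 62 7.8
0.07 70 5.1
0.078 66 2.6
0.086 70 0.2
0.094 60 -1.5
0.102 77 -3.7
0.11 84 -6.8
0.118 100 -11.3
0.126 42 -16.4
0.134 29 -17.3
```

View pics/s4.png

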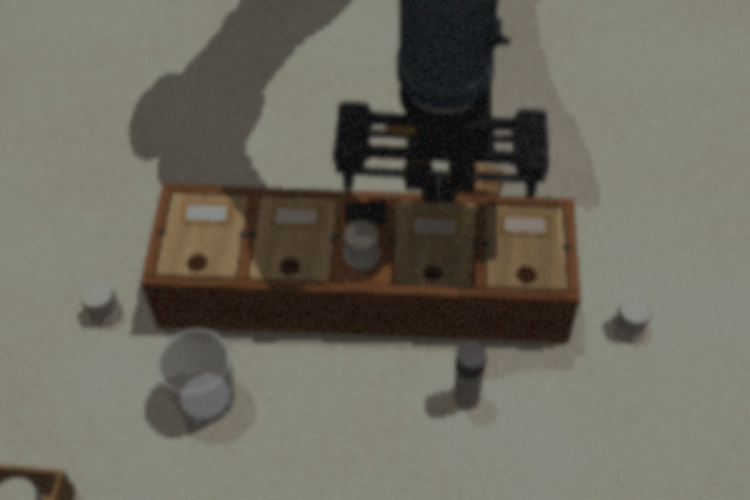

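The lid is at about 1.29 rad. I'll nudge it 4 mm further for margin, then retreat towards the robot and lift.

Emit:
{"op": "step_arm", "data": {
  "plan": [
    [[0.05,0,0,0,0,0],[0.09,0,0,0,0,0],[0.09,0,0,0,0,0],[0.0,0,0,0,0,0],[-0.3,0,0,0,0,0],[-0.9,0,0,0,0,0],[-1.1,0,0,0,0,0],[-1.1,0,-0.5,0,0,0],[-1.1,0,-1.5,0,0,0],[-1.1,0,-2.2,0,0,0],[-1.1,0,-2.2,0,0,0],[-1.1,0,-2.2,0,0,0]]
  ]
}}

```text
time_s: 12.18
position: [0.4855, 0.0372, 0.2254]
tool_rot: [3.139, 0.066, 0.003]
force: [-1.0, 0.2, 0.1]
width: 0.004
```

Run:
```python
from cell import bot
from h import *
rel(bot,[])
c=prof(bot,'b');cv2.imwrite('pics/s5.png',cv2.resize(c['image'][100:300,150:450,::-1],None,fx=2.5,fy=2.5))
```

```text
t 12.175 pos [0.4855 0.0372 0.2254] F [-1.   0.2  0.1] turn [ 0.0017 -0.0016 -0.0046]
0.03 31 11.0
0.038 55 10.3
0.046 57 8.8
0.054 59 7.4
0.062 58 5.6
0.07 59 4.1
0.078 58 3.1
0.086 57 1.7
0.094 60 0.9
0.102 61 -0.9
0.11 73 -2.5
0.118 75 -4.6
0.126 39 -6.1
0.134 0 None
```

View pics/s5.png

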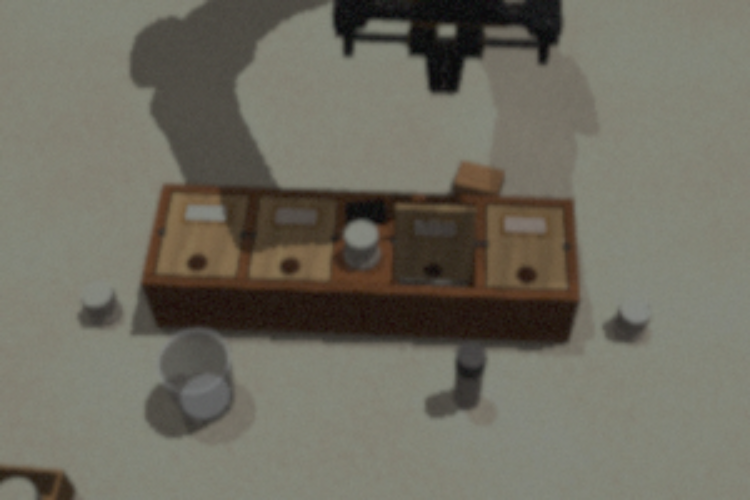

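Lid b stands at about 1.39 rad (slope dx/dz ≈ 0.18), the other lids are flat, nothing else has moved, and the arm is clear. Handing in.

Run:
```python
from cell import bot
print(bot.job_done())
```

```text
the job is handed in; nothing more can be done
None
```

The free lid was b, second from the left, and I left it standing open at about 1.39 rad before handing the job in at about 12 s of the 48 s allowed.

- **Finding it:** I pressed lids d, c and b in turn on their far marks. Lid d held at 51 N and lid c at 46 N, both without moving. Lid b gave 5 mm at 1.8 N. I stopped there, so lid a was never pressed.
- **Opening it:** I pressed lid b's far half down to about 0.7 rad, then pushed its raised near half forward from the robot's side.
- **Last checks:** The depth picture gave lid b's angle as about 1.39 rad, against the 1.15 required. By eye in that picture, the other three lids were flat and the pots and other things were in their places. The gripper was clear, with no contact force beyond sensor noise. I measured the final angle from one picture only, and no check failed or disagreed.
- **Pressing force:** The firm presses on d and c were harder than I intended, because the arm is stiff. They were fingertip contacts, well under the 120 N wrist limit. At 51 N and 46 N they would exceed the 40 N limit for the gripper's body if fingertips count towards it, but I read that limit as not covering them.

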